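Seat a sample jar's cap and show its base to the code reader

TASK

The orange cap of one amber sample jar stands proud: press it fully home while the jar stands in the rack. Then take that jar out and hold it up to the sloped window of the code reader, base towards the window, centred on it and square to it, with the base 60 mm from the glass. Finish while still holding it there, still and touching nothing else; leave the other two jars in the rack and the things on the bench where they are.

Things in the scene. Friction and masses are not known exactly. Their poses are not given: they have to be found in the camera images.
- jar_orange_mid (a point): The jar with the ORANGE cap, one of three alike amber jars (label band round the middle) that stand loose in the rack; the others have blue and white caps. Point on its axis half-way up its body; z along the axis from base to cap. Body round, 34 mm in diameter, 70 mm tall from base to shoulder (this point 35 mm above the base); cap 30 mm in diameter, 14 mm tall. About 0.15 kg. It stands on a socket floor 5 mm above the bench.
- jar_orange_base (a point): Centre of the underside of the orange-capped jar, where its square dot code is. Same axes as jar_orange_mid.
- jar_orange_cap_top (a point): Centre of the top face of the orange cap; it moves with the cap. 90 to 88 mm above the jar's base at the start, 84 mm when the cap is home.
- jar_orange_cap (a joint): How far the orange push-on cap has been pressed down along the jar's axis, in m: 0 = stands proud (6 mm of red neck shows under it), 0.006 = fully home on the shoulder. It moves against about 7 N of friction and stays where it is left.
- jar_orange: The same orange-capped jar as a body, origin at the centre of its underside, z from base to cap.
- rack: Grey sample rack fixed to the bench, 62 x 214 x 30 mm, origin at the centre of its underside, z up. Three round sockets in a row along its y axis at y = -70, 0 and +70 mm, 36 mm in diameter, 25 mm deep (floor 5 mm above the bench); any jar may be in any socket.
- window: Round dark window, 41 mm in diameter, with a white light ring, in the sloped top face of the code reader. Origin at the centre of the window's surface, z square out of the window: up and 30 degrees from vertical towards the reader's front (the robot's side). Fixed.
- reader: Code reader fixed to the bench: grey foot 120 x 96 mm, black neck, white sloped head 78 x 88 mm, 36 mm thick. Origin at the centre of its underside, front faces its -x. The window's centre is 72 mm above the bench, 10 mm in front of the origin. To the right of it (y below about -0.27 m, x beyond 0.47 m) stands the tall black computer tower, 0.34 m high: a swing from the right must go round in front of it.
- jar_blue: Like the orange-capped jar, cap blue and already home (84 mm tall in all). Loose in the rack, origin at the centre of its underside.
- jar_white: Like the orange-capped jar, cap white and already home (84 mm tall in all). Loose in the rack, origin at the centre of its underside.
- timer: White bench timer, 56 x 62 x 16 mm, loose on the bench, origin at the centre of its underside.
- calculator: Black calculator, 70 x 118 x 14 mm, loose on the bench, origin at the centre of its underside.
- septa_pot: White pot with an orange screw lid, 40 mm in diameter, 42 mm tall, loose on the bench behind the reader and rack, origin at the centre of its underside.
Mind the look-alikes: they are no part of the job. What is shaped like the jar_orange but black is not meant.

How it is judged:
On the way, in this order (a step that is already met when the one before it is completed fails the run):
1. the orange cap is pressed home (within 1.2 mm of its stop) while its jar stands in a rack socket (value of joint jar_orange_cap above 0.0048 m and z of jar_orange_base in the frame of rack below 0.01 m and angle between jar_orange_mid's own z axis and vertical below 0.12 rad), for 0.2 s.
2. the jar is lifted out of the rack in the gripper (contact force between the fingers and jar_orange above 1 N and z of jar_orange_base in the frame of rack above 0.045 m), for 0.2 s.
At the end, for the whole second after the job is handed in: Cap within 1.2 mm of home; jar still in the fingers, touching neither reader nor rack, base towards the window, 60 mm (+-12) from it, within 12 mm of its axis each way, square within 8 degrees; the other jars, timer, calculator and septa pot within 20 mm of their starts (value of joint jar_orange_cap above 0.0048 m and contact force between the fingers and jar_orange above 1 N and z of jar_orange_base in the frame of window between 0.048 and 0.072 m and distance between jar_orange_base and window below 0.0735 m and x of jar_orange_base in the frame of window between -0.012 and 0.012 m and y of jar_orange_base in the frame of window between -0.012 and 0.012 m and angle between the z axis of jar_orange_mid and the z axis of window, either way round below 0.14 rad and z of jar_orange_mid in the frame of window above 0.075 m and linear speed of jar_orange below 0.02 m/s and angular speed of jar_orange below 0.2 rad/s and contact force between jar_orange and reader below 0.1 N and contact force between jar_orange and rack below 0.1 N and distance of each of jar_blue, jar_white, timer, calculator, septa_pot from where it was at the start of the episode below 0.02 m); the arm keeps its last pose, push and grip.
It fails at once if another jar or a bystander is moved more than 30 mm (distance of any of jar_blue, jar_white, timer, calculator, septa_pot from where it was at the start of the episode above 0.03 m).
It also fails if it takes over 45 s, if anything falls off the work surface, if the arm or the gripper's body presses on something with over 40 N, if the wrist force passes 120 N, or if a joint passes its speed limit or range.

ROBOT

A 6-joint arm with a two-finger parallel gripper is mounted at the origin on a cart in front of the work surface, level with it; the furniture and walls round the work are solid. World frame = base frame: x ahead of the robot, y to its left, z up, the work surface at z = 0. Lengths are in m, angles in rad, forces in N, time in s.
With the tool pointing down it reaches from about 0.35 to 0.975 m from the base axis. Payload 4.9 kg.
Tool frame: the origin (TCP) lies midway between the tips of the shut fingers; the grasp point (between the pads) lies ctrl.grip_point_offset behind it (ctrl.grip_point_offset is the distance from the TCP to the grasp point, in m); x points along the fingers, y is the direction in which the jaws open and shut, and the axes are right-handed (so a half turn about x gives the same grasp; the last joint's range is limited). The gripper opens to 85 mm and grips with 20 to 120 N. Pads are 22 mm wide; open, the fingers measure 114 mm over their backs; the gripper's body (76 mm by 85 mm) begins 54 mm behind the grasp point. The pads swing forward as they close: fully open they stand 13 mm farther back than shut.
Start: joints at [-1.307, 0.053, 1.613, -0, 1.476, -0.119], TCP at [0.233, -0.58, 0.231] pointing down, gripper open.
Joint ranges: [-3.01, 3.01], [-1.01, 2.22], [0.06, 2.58], [-1.02, 4.17], [0.09, 2.62], [-3.14, 3.14]. Speed limits (rad/s): [2.57, 2.57, 3.14, 3.14, 3.14, 3.14].

INTERFACE

Orientations are given as a rotation vector (axis times angle).
In Python, from station import ctrl gives the robot as it stands. The module is installed in compiled form; this text tells all that it offers.
- The arm moves only by the tool drive_tool, never from a script. Its argument "commands" is text: rows parted by semicolons, each of 5 numbers parted by spaces: the closure, from -1 (fully open) to 1 (shut), so that 0 is half open, then the shift along the tool's x, y, z in units of 40 mm (1.0 is 40 mm), then the turn about the tool's x in units of 5 degrees (1.0 is 5 degrees). A call has 1 to 8 rows; each row is the pose to reach, as a shift and turn from the pose commanded when the call began, along the tool's axes at that moment; what a row does not reach only later rows make up. A row lasts 1/12 s, in which the tool goes at most 41.7 mm and 7.16 degrees, less where a joint would pass 70% of its speed; a pose out of reach is approached as far as the arm can. A call with a gripper value outside its range is refused whole. The fingers move at their own pace and stop on an object; "newtons" is the grip in N (left out, the last holds). Time passes only in rows, so rows that repeat a pose let the fingers close. It gives the time, the measured TCP pose, the force and the opening at its end, in the units of the state.
- ctrl.get_obs(): the state, without advancing time (a new reading comes with each control period).
- ctrl.get_image(name): name is "scene" or "top"; returns (picture, depth): 384x512x3 uint8, blue, green, red; 384x512 float32, m along the optical axis (not along the pixel's ray), 0 where there is no reading.
- ctrl.camera_info(name): a dict with "K" (3x3 intrinsics, pixels), "T" (4x4, takes a point from camera to world coordinates). Camera axes: x right, y down, z forward; pixel columns grow to the right and rows downward; lengths in m; the calibration is good to about 2 mm. A picture is of the moment at which its call begins. camera_info takes no time and is no camera call.
- ctrl.finish_job(): hands the job in, once; it reports no verdict.
The state is a dict: "t": time; "q": joint angles; "dq": joint speeds; "effort": joint torques, N m; "tool_pos": TCP position; "tool_rot": TCP orientation; "contact_force": force on the tool from outside, world axes, zero at the start; "wrist_torque": the same for the moment, N m; "opening": finger opening in m.
Only numpy, scipy, OpenCV 4.12 (cv2) and the standard library are available. Lean on these libraries where they do the work, as an engineer would, in place of code of your own. Each camera call takes 0.05 s, during which the arm holds its last target.

## Working session

There is one attempt and no reset: what is moved stays moved. The work goes in short steps, Python scripts to look and compute and a tool call to move; the robot and the scene stay as the last step left them, time stands still between calls to the robot, and variables do not carry over. Pictures are saved under pics/ and viewed, and the job is handed in when it is done.

Besides the shell and the picture viewer there is one more tool, called by a JSON object that holds its "method" and its "body". drive_tool: Moves the arm, as the interface text tells. Its arguments: {"type":"object","properties":{"commands":{"type":"string"},"newtons":{"type":"number"}},"required":["commands"]}

```bash
mkdir -p pics; python3 - <<'E'
from station import ctrl
import cv2,numpy as np
print(ctrl.grip_point_offset); print(ctrl.get_obs())
for n in("scene","top"):
    im,d=ctrl.get_image(n); cv2.imwrite(f"pics/{n}0.png",im); np.save(f"pics/{n}0.npy",d)
    c=ctrl.camera_info(n);print(n,c["K"],c["T"])
E
```

```text
0.0187
{'t': 0.0, 'q': array([-1.30703600e+00,  5.33655149e-02,  1.61428229e+00, -2.85368711e-05,
        1.47599355e+00, -1.19002828e-01]), 'dq': array([-0.00169095, -0.00084283, -0.00039805,  0.0006302 ,  0.00047046,
        0.0003794 ]), 'effort': array([ 1.85369213e-04, -3.93680656e+01, -3.70178175e+01, -1.21476642e-04,
        6.87512904e-03, -7.11038098e-06]), 'tool_pos': array([ 0.23325745, -0.57917598,  0.23006464]), 'tool_rot': array([ 2.01249272,  0.39205663, -2.01285453]), 'contact_force': array([-0.7139596 , -0.07253899, -0.238735  ]), 'wrist_torque': array([0.02167507, 0.02561044, 0.01557654]), 'opening': 0.08542562905362677}
scene [[435.60947499   0.         256.00124437]
 [  0.         435.60947499 184.21792836]
 [  0.           0.           1.        ]] [[-0.61901977 -0.53425058  0.57566556  0.00841977]
 [-0.78519923  0.40546875 -0.46803553  0.5465709 ]
 [ 0.01663386 -0.7417354  -0.67048632  0.76515036]
 [ 0.          0.          0.          1.        ]]
top [[470.41710015   0.         261.18710127]
 [  0.         470.41710015 187.01250219]
 [  0.           0.           1.        ]] [[-0.02541799 -0.99824654  0.05345812  0.51951015]
 [-0.99967481  0.02527188 -0.0034075   0.0860045 ]
 [ 0.00205054 -0.05352735 -0.99856428  1.3655497 ]
 [ 0.          0.          0.          1.        ]]
```

View pics/scene0.png

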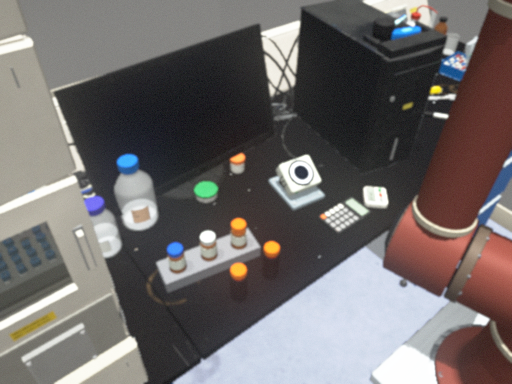

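View pics/top0.png

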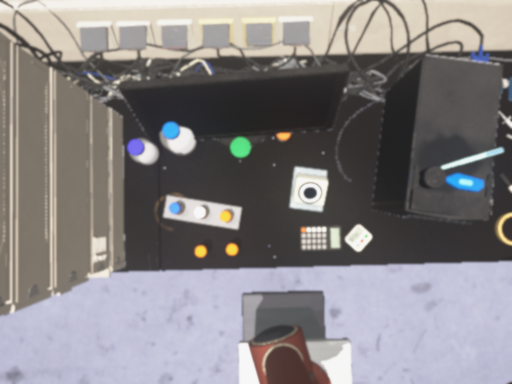

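The top view shows three orange caps. The one at (227,216) is in the rack. The ones at (200,251) and (232,249) stand on the bench in front of it, and their bodies look black. The septa pot is at (284,135). I'll enlarge these and measure them.

```bash
cat > h.py <<'E'
import numpy as np,cv2
from station import ctrl
def world(n,u,v,z=None,d=None):
    c=ctrl.camera_info(n);K,T=c["K"],c["T"]
    r=np.stack([(u-K[0,2])/K[0,0],(v-K[1,2])/K[1,1],np.ones_like(u*1.)],-1)
    if d is not None: p=r*d[...,None]; return p@T[:3,:3].T+T[:3,3]
    w=r@T[:3,:3].T; return T[:3,3]+w*((z-T[2,3])/w[...,2])[...,None]
def proj(n,p):
    c=ctrl.camera_info(n);K,T=c["K"],c["T"]; q=(np.asarray(p)-T[:3,3])@T[:3,:3]; q=q@K.T; return q[...,:2]/q[...,2:]
E
python3 - <<'E'
from h import *
vv,uu=np.mgrid[:384,:512]
for n in("scene","top"):
    im=cv2.imread(f"pics/{n}0.png"); d=np.load(f"pics/{n}0.npy"); W=world(n,uu,vv,d=d)
    hsv=cv2.cvtColor(im,cv2.COLOR_BGR2HSV)
    m=((hsv[...,0]>5)&(hsv[...,0]<25)&(hsv[...,1]>150)&(hsv[...,2]>150)).astype(np.uint8)
    k,l,s,c=cv2.connectedComponentsWithStats(m)
    for i in range(1,k):
        if s[i,4]<15: continue
        w=W[(l==i)&(d>0)]; top=w[w[:,2]>np.percentile(w[:,2],90)-.004]
        print(n,s[i],c[i].round(1),w.mean(0).round(3),'top',top.mean(0).round(4),top[:,:2].min(0).round(3),top[:,:2].max(0).round(3),len(top))
    # flat-ish: rack pixels height 0.025..0.035
    x=W
    g=(d>0)&(abs(W[...,2]-.030)<.006)&(hsv[...,1]<60)&(hsv[...,2]>90)&(W[...,1]>.0)&(W[...,0]<.75)&(W[...,1]<.5)
    k,l,s,c=cv2.connectedComponentsWithStats(g.astype(np.uint8))
    i=1+s[1:,4].argmax(); P=W[l==i][:,:2].astype(np.float32)
    r=cv2.minAreaRect(P);print(n,'rack',s[i],r,W[l==i][:,2].mean(), np.median(W[l==i],0))
    if n=="top":
        cv2.imwrite("pics/topc.png",cv2.resize(im[120:270,130:380],None,fx=3.2,fy=3.2,interpolation=cv2.INTER_CUBIC))
    else: cv2.imwrite("pics/scc.png",cv2.resize(im[140:300,140:400],None,fx=3,fy=3,interpolation=cv2.INTER_CUBIC))
E
```

```text
scene [230 153  16  11  93] [237.5 158.5] [0.737 0.019 0.043] top [0.7394 0.022  0.0541] [0.736 0.005] [0.743 0.043] 22
scene [230 218  17  18 228] [238.1 225.9] [0.518 0.179 0.078] top [0.5101 0.183  0.093 ] [0.497 0.169] [0.525 0.197] 127
scene [263 241  17  16 216] [271.1 248.3] [0.429 0.162 0.077] top [0.421  0.1666 0.0899] [0.407 0.15 ] [0.436 0.181] 149
scene [230 263  17  17 236] [238.1 270.6] [0.423 0.249 0.08 ] top [0.4178 0.2514 0.0901] [0.404 0.237] [0.434 0.266] 166
scene [ 11 313  44  27 165] [ 35.  324.9] [0.373 0.578 0.298] top [0.3728 0.5771 0.3019] [0.372 0.556] [0.375 0.603] 63
scene rack [ 157  229  104   58 1706] ((0.5240502953529358, 0.2508319020271301), (0.2146754413843155, 0.06563879549503326), 78.90843200683594) 0.02979183179878832 [0.51495473 0.26791166 0.02993316]
top [277 132  14   8  87] [283.6 135.4] [0.735 0.014 0.045] top [0.7402 0.0164 0.0614] [0.739 0.005] [0.741 0.028] 14
top [222 211   9  10  32] [227.5 214.7] [0.515 0.175 0.091] top [0.5148 0.1749 0.0941] [0.501 0.168] [0.525 0.189] 21
top [226 243  13  13  86] [231.5 249. ] [0.421 0.167 0.071] top [0.4207 0.1633 0.091 ] [0.406 0.151] [0.436 0.178] 40
top [194 245  13  13  88] [200.3 250.9] [0.418 0.252 0.071] top [0.4171 0.2473 0.0904] [0.403 0.235] [0.433 0.262] 47
top rack [ 164  196   78   34 1164] ((0.523310124874115, 0.25038042664527893), (0.21459753811359406, 0.06206769496202469), 79.28703308105469) 0.029946686496480718 [0.52256871 0.2452634  0.03002518]
```

View pics/scc.png

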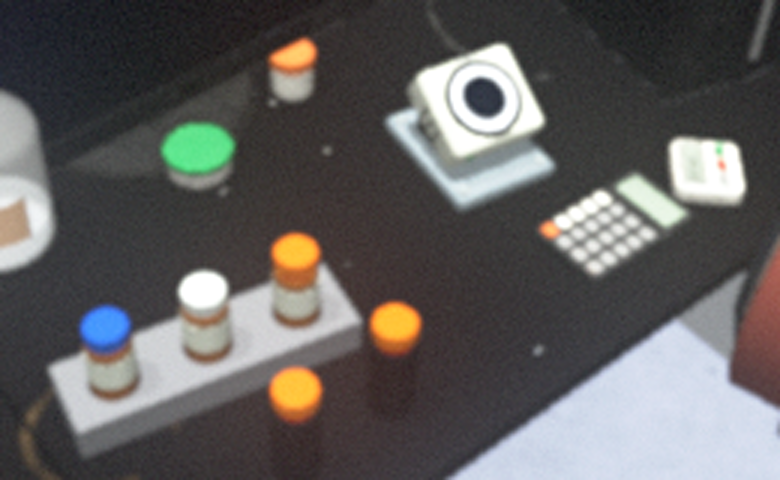

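View pics/topc.png

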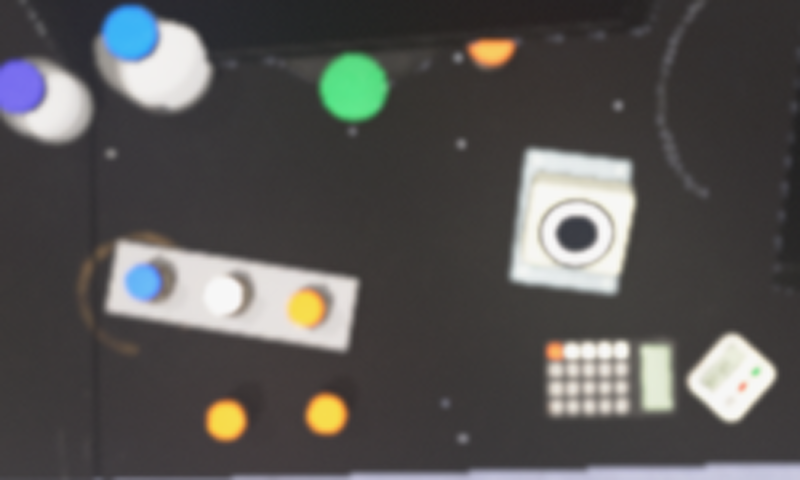

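The target is confirmed. The jar in the end socket (scene 238,226; top 227,216) has an amber body, a label band and an orange cap. The two orange caps at top (200,251) and (232,249) sit on black bodies on the bench, so they are look-alikes. Next I'll measure the reader and the tool axes.

```bash
python3 - <<'E'
from h import *
from scipy.spatial.transform import Rotation as R
o=ctrl.get_obs(); print(R.from_rotvec(o['tool_rot']).as_matrix().round(3))
vv,uu=np.mgrid[:384,:512]
for n,box in(("scene",(276,150,324,198)),("top",(285,160,335,215))):
    im=cv2.imread(f"pics/{n}0.png"); d=np.load(f"pics/{n}0.npy"); W=world(n,uu,vv,d=d)
    hsv=cv2.cvtColor(im,cv2.COLOR_BGR2HSV)
    x0,y0,x1,y1=box; B=np.zeros(d.shape,bool);B[y0:y1,x0:x1]=1
    # sloped face
    P=W[B&(d>0)&(W[...,2]>.045)&(W[...,2]<.105)]
    # RANSAC plane
    rng=np.random.default_rng(0);best=0
    for _ in range(500):
        a,b,c=P[rng.choice(len(P),3,False)];nn=np.cross(b-a,c-a);L=np.linalg.norm(nn)
        if L<1e-5: continue
        nn/=L; nn*=np.sign(nn[2]); i=abs((P-a)@nn)<.002
        if i.sum()>best and nn[2]>.7: best=i.sum();I=i
    Q=P[I];c=Q.mean(0);nn=np.linalg.svd(Q-c)[2][2];nn*=np.sign(nn[2])
    print(n,best,len(P),'normal',nn.round(3),'tilt',np.degrees(np.arccos(nn[2])),'az',np.degrees(np.arctan2(nn[1],nn[0])))
    m=(B&(hsv[...,2]<75)).astype(np.uint8)
    k,l,s,cc=cv2.connectedComponentsWithStats(m)
    for i in range(1,k):
        if s[i,4]>60 and s[i,4]<400:
            print(s[i],cc[i],world(n,cc[i][0],cc[i][1],z=np.float64(.072)).round(4))
    f=B&(d>0)&(hsv[...,2]>110)&(W[...,2]<.022)&(W[...,2]>.004)
    print('foot',f.sum(),cv2.minAreaRect(W[f][:,:2].astype(np.float32)))
    f=B&(d>0)&(W[...,2]>.04)
    print('head',f.sum(),cv2.minAreaRect(W[f][:,:2].astype(np.float32)))
E
```

```text
[[-0.     0.374 -0.928]
 [ 0.002 -0.928 -0.374]
 [-1.    -0.002 -0.   ]]
scene 549 1070 normal [-0.491  0.109  0.865] tilt 30.167128679993194 az 167.48815932476532
[296 167  11  11  92] [300.92391304 171.85869565] [ 0.5724 -0.0533  0.072 ]
foot 369 ((0.6150538921356201, -0.08277397602796555), (0.11618455499410629, 0.1711447834968567), 55.44783401489258)
head 1097 ((0.5724977850914001, -0.05110810697078705), (0.09324424713850021, 0.07176832854747772), 76.82604217529297)
top 392 928 normal [-0.491  0.1    0.866] tilt 30.05530866097595 az 168.46896990646292
[305 189  10   8  63] [309.68253968 192.44444444] [ 0.5704 -0.0515  0.072 ]
foot 486 ((0.5833519697189331, -0.05675525590777397), (0.10430655628442764, 0.12418011575937271), 79.85399627685547)
head 930 ((0.5782433152198792, -0.05351579561829567), (0.08857535570859909, 0.08064375817775726), 81.59848022460938)
```

Window centre is about (0.571, -0.052, 0.072), with its normal at azimuth about 169° and 30° tilt as specified. The rack is centred at (0.5237, 0.2506) with yaw -11°, which puts the orange jar at (0.5105, 0.182). The cap centre seen in the scene view, (0.510, 0.183), agrees.

The drive can't tilt the tool. So I'll press the cap with shut fingers, grip the jar, pivot it in the fingers about 30° against the rack's back edge, then carry it to the window.

{"method": "drive_tool", "body": {"commands": "1 0 -6.1 -5.5 0;1 0 -6.1 -5.5 0;1 0 -6.1 -5.5 0;1 0 -6.1 -5.5 0;1 0 -6.1 -5.5 0;1 0 -6.1 -5.5 0;1 0 -6.1 -5.5 0;1 0 -6.1 -5.5 0", "newtons": 40}}

```text
t: 0.77
tool_pos: [0.3465, -0.2688, 0.2307]
tool_rot: [2.012, 0.391, -2.012]
contact_force: [0.7, 0.3, 0.0]
opening: -0.0
```

{"method": "drive_tool", "body": {"commands": "1 0 -6.1 -5.5 0;1 0 -6.1 -5.5 0;1 0 -6.1 -5.5 0;1 0 -6.1 -5.5 0;1 0 -6.1 -5.5 0;1 0 -6.1 -5.5 0;1 0 -6.1 -5.5 0;1 0 -6.1 -5.5 0"}}

```text
t: 1.43
tool_pos: [0.4593, 0.0399, 0.231]
tool_rot: [2.011, 0.391, -2.011]
contact_force: [0.7, -0.4, -0.2]
opening: -0.0
```

```bash
cat > d.py <<'E'
import sys
from h import *
from scipy.spatial.transform import Rotation as R
def rel(p):
    o=ctrl.get_obs();M=R.from_rotvec(o['tool_rot']).as_matrix()
    print('t',o['t'],'pos',o['tool_pos'].round(4),'az_y',np.degrees(np.arctan2(M[1,1],M[0,1])).round(2),'xaxis',M[:,0].round(3),'q',o['q'].round(2),'F',o['contact_force'].round(1),'open',round(o['opening'],4))
    print('units',(M.T@(np.array(p)-o['tool_pos'])/.04).round(3))
if __name__=="__main__": rel([float(a) for a in sys.argv[1:4]])
E
python3 d.py 0.5105 0.182 0.13
```

```text
t 1.4333 pos [0.4593 0.0399 0.231 ] az_y -68.0 xaxis [ 0.  0. -1.] q [-0.08 -0.36  1.98  0.    1.52  1.11] F [ 0.7 -0.4 -0.2] open -0.0
units [ 2.527 -2.814 -2.516]
```

{"method": "drive_tool", "body": {"commands": "1 0 -2.8 -2.5 3;1 0 -2.8 -2.5 6.6;1 0 -2.8 -2.5 6.6;1 0 -2.8 -2.5 6.6;1 2.2 -2.8 -2.5 6.6;1 2.2 -2.8 -2.5 6.6;1 2.2 -2.8 -2.5 6.6;1 2.2 -2.8 -2.5 6.6"}}

```text
t: 2.1
tool_pos: [0.5073, 0.178, 0.1393]
tool_rot: [-2.113, 0.208, 2.13]
contact_force: [-0.5, -0.2, -0.1]
opening: -0.0002
```

```bash
python3 d.py 0.5105 0.182 0.095; python3 - <<'E'
from h import *
im,d=ctrl.get_image("scene");cv2.imwrite("pics/s1.png",cv2.resize(im[180:300,150:330],None,fx=4,fy=4,interpolation=cv2.INTER_CUBIC))
E
```

```text
t 2.1 pos [0.5073 0.178  0.1393] az_y -101.03 xaxis [-0.008 -0.002 -1.   ] q [ 0.2  -0.08  1.9  -0.    1.33  1.96] F [-0.5 -0.2 -0.1] open -0.0002
units [ 1.107 -0.116 -0.069]
```

View pics/s1.png

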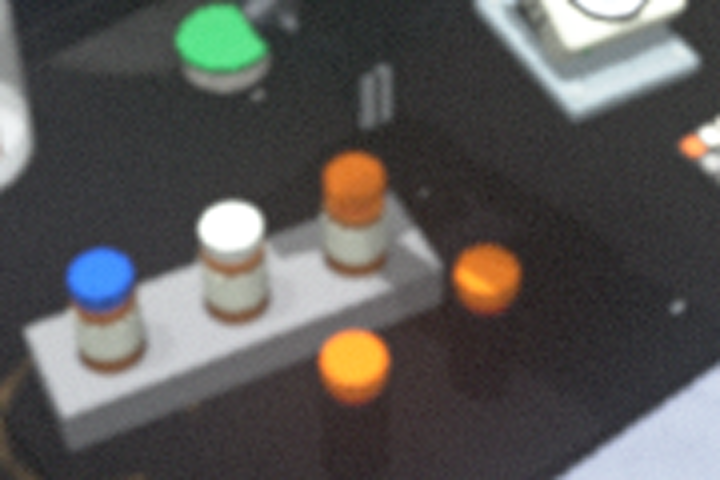

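{"method": "drive_tool", "body": {"commands": "1 0.9 -0.1 -0.07 0;1 0.9 -0.1 -0.07 0;1 0.9 -0.1 -0.07 0;1 0.9 -0.1 -0.07 0"}}

```text
t: 2.48
tool_pos: [0.5155, 0.1819, 0.1106]
tool_rot: [-2.124, 0.205, 2.115]
contact_force: [-0.1, 0.4, 0.1]
opening: -0.0001
```

```bash
python3 d.py 0.5105 0.182 0.089; python3 - <<'E'
from h import *
print(proj("scene",[ctrl.get_obs()['tool_pos'],[.5105,.182,.094]]))
im,d=ctrl.get_image("scene");cv2.imwrite("pics/s2.png",cv2.resize(im[180:300,150:330],None,fx=4,fy=4,interpolation=cv2.INTER_CUBIC))
E
```

```text
t 2.4833 pos [0.5155 0.1819 0.1106] az_y -101.1 xaxis [ 0.004  0.001 -1.   ] q [ 0.2  -0.03  1.91 -0.    1.26  1.97] F [-0.1  0.4  0.1] open -0.0001
units [0.538 0.022 0.126]
[[237.42165917 216.46469286]
 [238.90525881 223.36908095]]
```

View pics/s2.png

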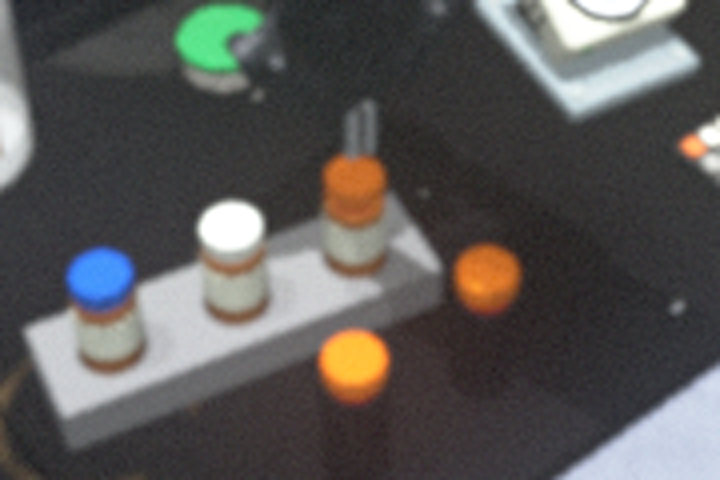

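{"method": "drive_tool", "body": {"commands": "1 0.1 0 0.1 0;1 0.1 0 0.1 0;1 0.1 0 0.1 0"}}

```text
t: 2.78
tool_pos: [0.5099, 0.1827, 0.1041]
tool_rot: [-2.121, 0.205, 2.119]
contact_force: [0.5, 0.3, -0.2]
opening: 0.0001
```

```bash
python3 d.py 0.5105 0.182 0.089
```

```text
t 2.7833 pos [0.5099 0.1827 0.1041] az_y -101.07 xaxis [ 0.001  0.    -1.   ] q [ 0.21 -0.03  1.92 -0.    1.25  1.97] F [ 0.5  0.3 -0.2] open 0.0001
units [ 0.377  0.015 -0.017]
```

Now press gradually.

{"method": "drive_tool", "body": {"commands": "1 0.1 0 0 0;1 0.2 0 0 0;1 0.25 0 0 0;1 0.3 0 0 0;1 0.3 0 0 0;1 0.3 0 0 0"}}

```text
t: 3.28
tool_pos: [0.5101, 0.1828, 0.0916]
tool_rot: [-2.12, 0.205, 2.12]
contact_force: [-1.3, 0.1, 4.2]
opening: 0.0001
```

{"method": "drive_tool", "body": {"commands": "1 0.04 0 0 0;1 0.08 0 0 0;1 0.08 0 0 0;1 0.08 0 0 0"}}

```text
t: 3.62
tool_pos: [0.5104, 0.1828, 0.0891]
tool_rot: [-2.121, 0.205, 2.119]
contact_force: [-1.2, 0.4, 5.6]
opening: 0.0
```

{"method": "drive_tool", "body": {"commands": "1 0.03 0 0 0;1 0.05 0 0 0;1 0.05 0 0 0;1 0.05 0 0 0"}}

```text
t: 3.95
tool_pos: [0.5117, 0.1832, 0.0893]
tool_rot: [-2.123, 0.204, 2.116]
contact_force: [-2.9, -0.5, 13.7]
opening: 0.0
```

{"method": "drive_tool", "body": {"commands": "1 0.03 0 0 0;1 0.05 0 0 0;1 0.05 0 0 0;1 0.05 0 0 0"}}

```text
t: 4.28
tool_pos: [0.513, 0.1834, 0.0894]
tool_rot: [-2.126, 0.203, 2.112]
contact_force: [-4.8, -1.6, 21.3]
opening: 0.0003
```

{"method": "drive_tool", "body": {"commands": "1 -0.5 0 0 0;1 -1 0 0 0;0.6 -1.6 0 0 0;0.2 -1.6 0 0 0;-0.2 -1.6 0 0 0;-0.2 -1.6 0 0 0;-0.2 -1.6 0 0 0"}}

```text
t: 4.87
tool_pos: [0.5087, 0.1824, 0.1461]
tool_rot: [-2.117, 0.206, 2.124]
contact_force: [0.7, -0.7, -1.1]
opening: 0.0515
```

```bash
python3 d.py 0.5105 0.182 0.037; python3 - <<'E'
from h import *
im,d=ctrl.get_image("scene");cv2.imwrite("pics/s3.png",cv2.resize(im[180:300,150:330],None,fx=4,fy=4,interpolation=cv2.INTER_CUBIC))
vv,uu=np.mgrid[:384,:512];W=world("scene",uu,vv,d=d)
hsv=cv2.cvtColor(im,cv2.COLOR_BGR2HSV)
m=(hsv[...,0]>3)&(hsv[...,0]<25)&(hsv[...,1]>150)&(hsv[...,2]>100)&(uu>225)&(uu<252)&(vv>210)&(vv<236)&(d>0)
w=W[m];t=w[w[:,2]>np.percentile(w[:,2],85)-.004];print(t.mean(0),t.min(0),t.max(0))
E
```

```text
t 4.8667 pos [0.5087 0.1824 0.1461] az_y -101.07 xaxis [-0.003 -0.001 -1.   ] q [ 0.21 -0.08  1.89 -0.    1.33  1.97] F [ 0.7 -0.7 -1.1] open 0.0515
units [ 2.727e+00 -1.000e-03 -5.300e-02]
[0.50979516 0.18356506 0.08894541] [0.49576985 0.16691627 0.08580743] [0.52523785 0.19796351 0.09283935]
```

View pics/s3.png

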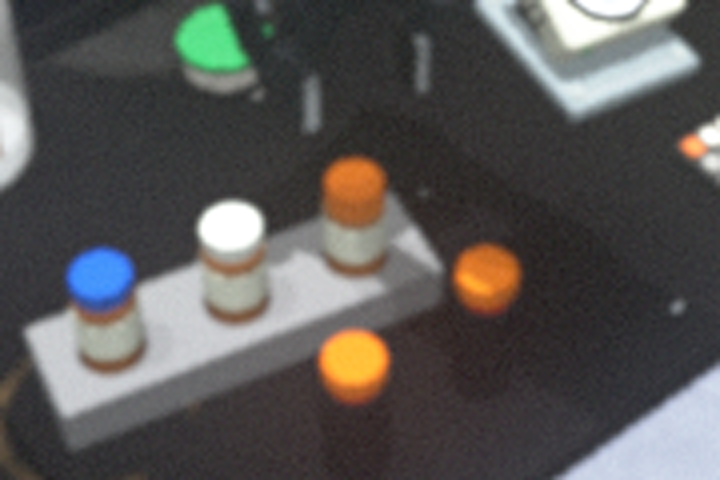

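The cap top now measures 0.0889 m, where home is 0.089, and the force climbed to 21 N with no further travel. So the cap is home. Descending to grip.

{"method": "drive_tool", "body": {"commands": "-0.2 0.8 0 -0.02 0;-0.2 1.5 0 -0.02 0;-0.2 2.1 0 -0.02 0;-0.2 2.5 0 -0.02 0;-0.2 2.75 0 -0.02 0;-0.2 2.75 0 -0.02 0;-0.2 2.75 0 -0.02 0;-0.2 2.75 0 -0.02 0"}}

```text
t: 5.58
tool_pos: [0.5116, 0.1827, 0.0392]
tool_rot: [-2.122, 0.205, 2.118]
contact_force: [-0.3, -0.0, 0.1]
opening: 0.0508
```

```bash
python3 d.py 0.510 0.1825 0.036; python3 - <<'E'
from h import *
im,d=ctrl.get_image("scene");cv2.imwrite("pics/s4.png",cv2.resize(im[180:300,150:330],None,fx=4,fy=4,interpolation=cv2.INTER_CUBIC))
E
```

```text
t 5.5833 pos [0.5116 0.1827 0.0392] az_y -101.07 xaxis [ 0.002  0.    -1.   ] q [0.21 0.06 1.95 0.   1.13 1.97] F [-0.3 -0.   0.1] open 0.0508
units [0.081 0.014 0.037]
```

View pics/s4.png

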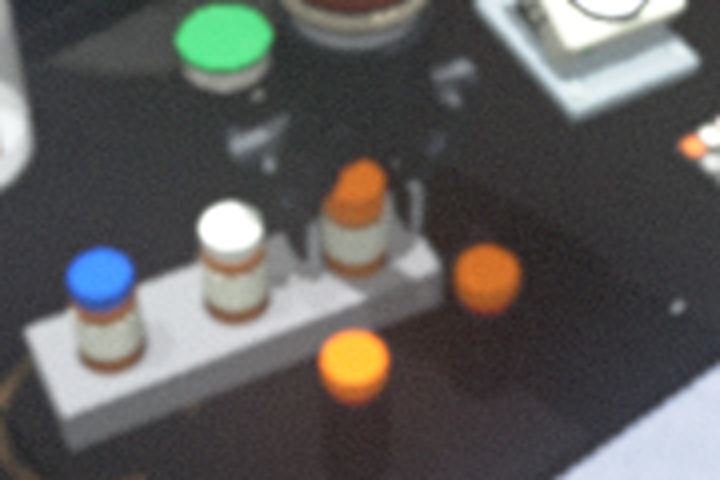

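{"method": "drive_tool", "body": {"commands": "0.3 0.03 0 0 0;0.6 0.03 0 0 0;1 0.03 0 0 0;1 0.03 0 0 0;1 0.03 0 0 0;1 0.03 0 0 0;1 0.03 0 0 0;1 0.03 0 0 0", "newtons": 45}}

```text
t: 6.3
tool_pos: [0.5118, 0.1828, 0.0384]
tool_rot: [-2.122, 0.205, 2.117]
contact_force: [-0.8, -0.1, 6.5]
opening: 0.033
```

{"method": "drive_tool", "body": {"commands": "1 -0.3 0 0 0;1 -0.8 0 0 0;1 -1.4 0 0 0;1 -1.8 0 0 0;1 -1.8 0 0 0;1 -1.8 0 0 0;1 -1.8 0 0 0;1 -1.8 0 0 0"}}

```text
t: 6.97
tool_pos: [0.5091, 0.1822, 0.1067]
tool_rot: [-2.116, 0.207, 2.125]
contact_force: [-0.1, 0.1, -2.1]
opening: 0.0327
```

```bash
python3 d.py 0.5698 0.172 0.11; python3 - <<'E'
from h import *
im,d=ctrl.get_image("scene");cv2.imwrite("pics/s5.png",cv2.resize(im[150:300,150:350],None,fx=4,fy=4,interpolation=cv2.INTER_CUBIC))
im,d=ctrl.get_image("top");cv2.imwrite("pics/t5.png",cv2.resize(im[120:270,130:330],None,fx=4,fy=4,interpolation=cv2.INTER_CUBIC))
E
```

```text
t 6.9667 pos [0.5091 0.1822 0.1067] az_y -101.07 xaxis [-0.004 -0.001 -1.   ] q [ 0.21 -0.03  1.92 -0.    1.26  1.97] F [-0.1  0.1 -2.1] open 0.0327
units [-0.089 -0.042 -1.539]
```

View pics/s5.png

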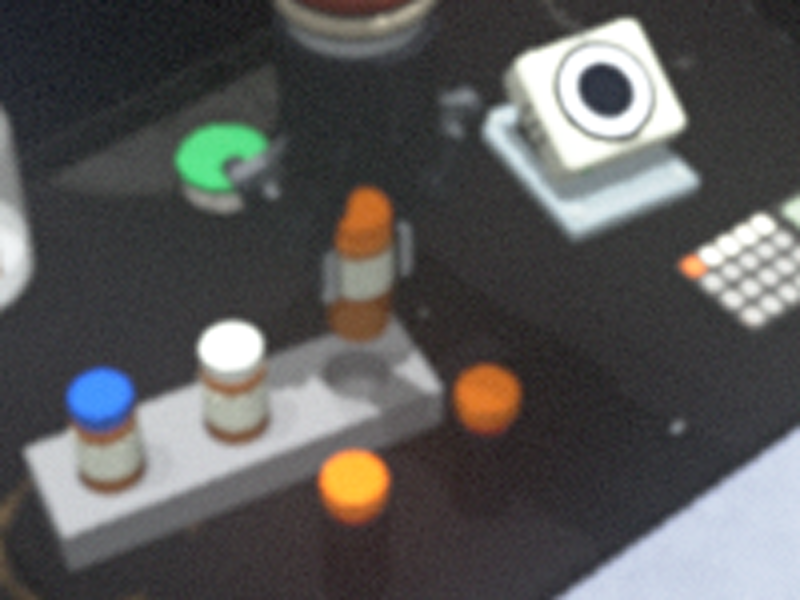

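View pics/t5.png

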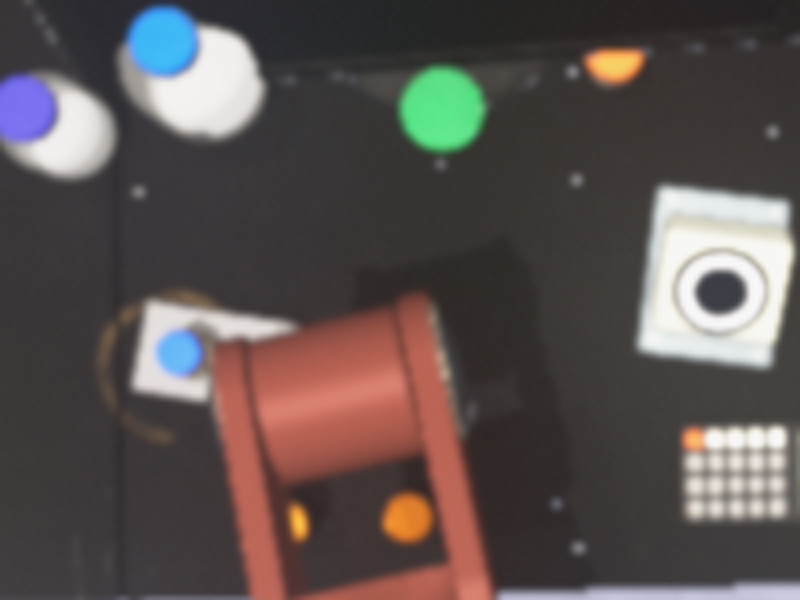

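The jar is held and lifted. Its base is about 33 mm below the TCP. Moving behind the rack for the pivot.

{"method": "drive_tool", "body": {"commands": "1 0 0 -0.5 0;1 0 0 -1 0;1 0 0 -1.5 0;1 0 0 -1.5 0;1 0.6 0 -1.5 0;1 1.1 0 -1.5 0;1 1.4 0 -1.5 0;1 1.4 0 -1.5 0"}}

```text
t: 7.73
tool_pos: [0.5659, 0.1705, 0.0484]
tool_rot: [-2.112, 0.208, 2.13]
contact_force: [-1.3, -0.1, -2.4]
opening: 0.0326
```

{"method": "drive_tool", "body": {"commands": "1 0 0 0 0;1 0 0 0 0"}}

```text
t: 7.9
tool_pos: [0.57, 0.1712, 0.0538]
tool_rot: [-2.121, 0.205, 2.119]
contact_force: [-0.2, 0.6, -1.6]
opening: 0.0324
```

```bash
python3 d.py 0.5357 0.1777 0.052; python3 - <<'E'
from h import *
im,d=ctrl.get_image("scene");cv2.imwrite("pics/s6.png",cv2.resize(im[150:300,150:350],None,fx=4,fy=4,interpolation=cv2.INTER_CUBIC))
E
```

```text
t 7.9 pos [0.57   0.1712 0.0538] az_y -101.06 xaxis [ 0.001  0.    -1.   ] q [0.17 0.16 1.82 0.   1.17 1.93] F [-0.2  0.6 -1.6] open 0.0324
units [0.044 0.006 0.873]
```

View pics/s6.png

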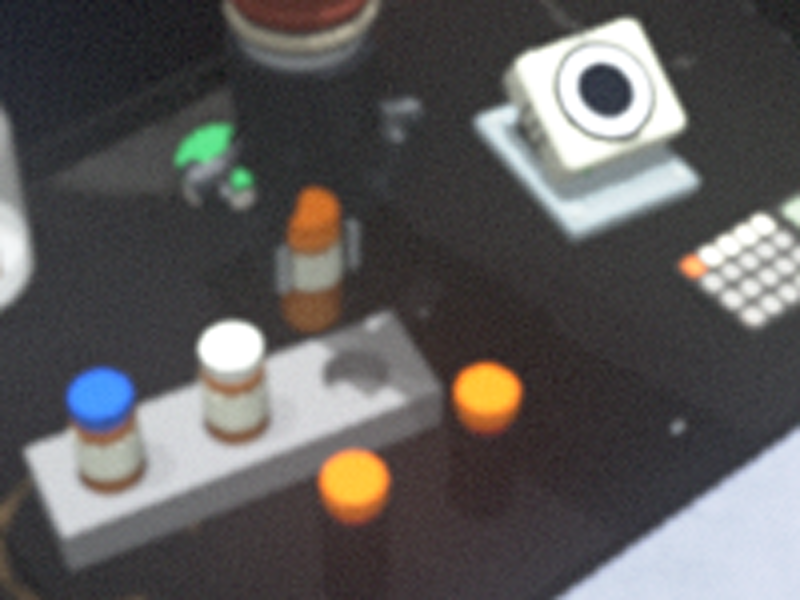

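{"method": "drive_tool", "body": {"commands": "1 0 0 0.15 0;1 0 0 0.3 0;1 0 0 0.38 0;1 0 0 0.46 0;1 0 0 0.54 0;1 0 0 0.54 0"}}

```text
t: 8.45
tool_pos: [0.5524, 0.175, 0.0559]
tool_rot: [-2.133, 0.204, 2.107]
contact_force: [8.4, -1.8, -3.9]
opening: 0.0327
```

```bash
python3 d.py 0.5357 0.1777 0.052; python3 - <<'E'
from h import *
im,d=ctrl.get_image("scene");cv2.imwrite("pics/s7.png",cv2.resize(im[150:300,150:350],None,fx=4,fy=4,interpolation=cv2.INTER_CUBIC))
E
```

```text
t 8.45 pos [0.5524 0.175  0.0559] az_y -101.04 xaxis [ 0.012 -0.    -1.   ] q [ 0.18  0.11  1.86 -0.    1.16  1.94] F [ 8.4 -1.8 -3.9] open 0.0327
units [0.093 0.014 0.425]
```

View pics/s7.png

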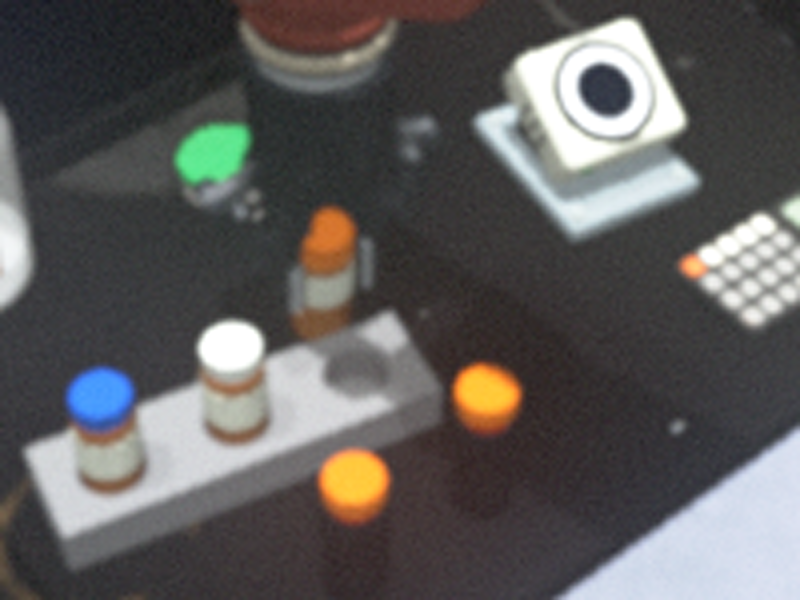

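{"method": "drive_tool", "body": {"commands": "1 0 0 0.08 0;1 0 0 0.16 0;1 0 0 0.24 0;1 0 0 0.32 0;1 0 0 0.32 0;1 0 0 0.32 0"}}

```text
t: 9.0
tool_pos: [0.5408, 0.1771, 0.0569]
tool_rot: [-2.135, 0.204, 2.105]
contact_force: [8.8, -3.8, 0.5]
opening: 0.0327
```

```bash
python3 d.py 0.5357 0.1777 0.052; python3 - <<'E'
from h import *
im,d=ctrl.get_image("scene");cv2.imwrite("pics/s8.png",cv2.resize(im[150:300,150:350],None,fx=4,fy=4,interpolation=cv2.INTER_CUBIC))
E
```

```text
t 9.0 pos [0.5408 0.1771 0.0569] az_y -101.04 xaxis [ 0.014 -0.001 -1.   ] q [ 0.19  0.09  1.89 -0.    1.16  1.95] F [ 8.8 -3.8  0.5] open 0.0327
units [0.12  0.009 0.13 ]
```

View pics/s8.png

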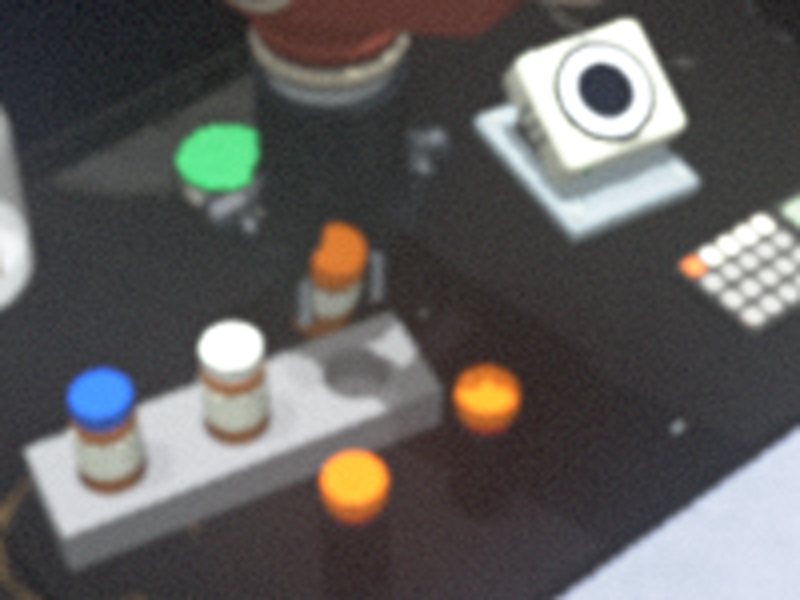

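{"method": "drive_tool", "body": {"commands": "1 0 0 0.08 0;1 0 0 0.16 0;1 0 0 0.16 0;1 0 0 0.16 0"}}

```text
t: 9.38
tool_pos: [0.534, 0.1783, 0.0565]
tool_rot: [-2.133, 0.205, 2.107]
contact_force: [8.4, -3.5, 0.1]
opening: 0.0327
```

{"method": "drive_tool", "body": {"commands": "1 -0.2 0 -0.15 0;1 -0.6 0 -0.3 0;1 -1.2 0 -0.3 0;1 -2 0 -0.3 0;1 -2.5 0 -0.3 0;1 -2.5 0 -0.3 0;1 -2.5 0 -0.3 0"}}

```text
t: 9.97
tool_pos: [0.5418, 0.1769, 0.1547]
tool_rot: [-2.123, 0.204, 2.117]
contact_force: [-0.1, -0.2, -2.6]
opening: 0.0329
```

```bash
python3 d.py 0.5357 0.1777 0.052; python3 - <<'E'
from h import *
for n,b in(("scene",(120,270,150,350)),("top",(120,270,130,330))):
    im,d=ctrl.get_image(n);cv2.imwrite(f"pics/{n}9.png",im);np.save(f"pics/{n}9.npy",d)
    cv2.imwrite(f"pics/{n}9c.png",cv2.resize(im[b[0]:b[1],b[2]:b[3]],None,fx=4,fy=4,interpolation=cv2.INTER_CUBIC))
E
```

```text
t 9.9667 pos [0.5418 0.1769 0.1547] az_y -101.05 xaxis [ 0.003  0.001 -1.   ] q [ 0.18 -0.02  1.82  0.    1.34  1.95] F [-0.1 -0.2 -2.6] open 0.0329
units [2.567 0.013 0.16 ]
```

View pics/scene9c.png

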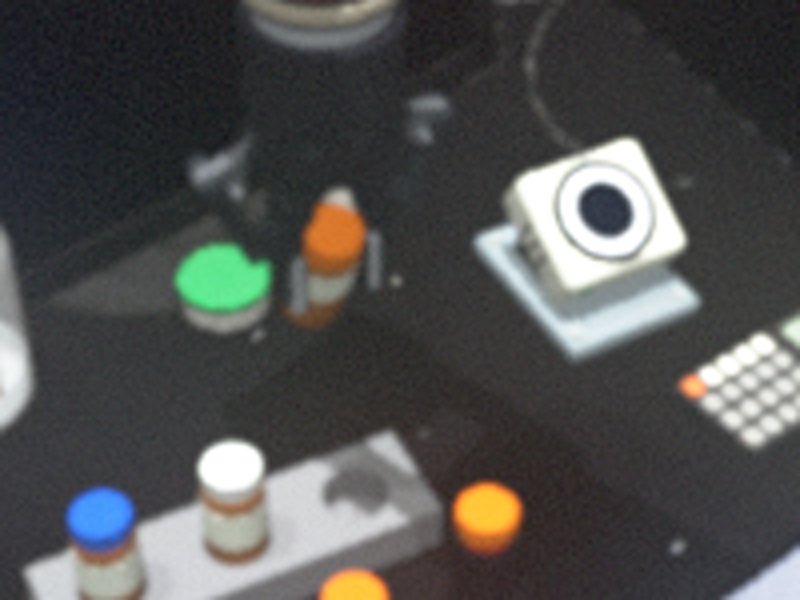

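```bash
cat > fit.py <<'E'
from h import *
from scipy.spatial.transform import Rotation as R
from scipy.optimize import least_squares
def sdf(P,b,a):
    v=P-b;h=v@a;r=np.linalg.norm(v-np.outer(h,a),axis=1)
    def cyl(h0,h1,rad):
        dx=r-rad;dz=np.maximum(h0-h,h-h1)
        return np.where((dx>0)&(dz>0),np.hypot(dx,dz),np.maximum(dx,dz))
    return np.minimum(cyl(0,.07,.017),cyl(.07,.084,.015))
def axis(t,az): return np.array([np.sin(t)*np.cos(az),np.sin(t)*np.sin(az),np.cos(t)])
def fit(n,g=.054,tilt=30):
    o=ctrl.get_obs();M=R.from_rotvec(o['tool_rot']).as_matrix()
    G=o['tool_pos']-M[:,0]*.021
    im,d=ctrl.get_image(n)
    vv,uu=np.mgrid[:384,:512];W=world(n,uu,vv,d=d)
    rel=(W-G)@M
    hsv=cv2.cvtColor(im,cv2.COLOR_BGR2HSV)
    m=(d>0)&(np.linalg.norm(W-G,axis=-1)<.07)&(abs(rel[...,1])<.0165)&(rel[...,0]>-.043)&(hsv[...,2]>50)
    az=np.arctan2(M[1,2],M[0,2]); 
    best=None
    for t0 in np.radians([tilt-15,tilt,tilt+15]):
        a=axis(t0,az);x0=np.r_[G-g*a,t0,az]
        f=lambda x:sdf(W[m],x[:3],axis(x[3],x[4]))
        # weak priors: grip point g along axis within jaw plane, azimuth = tool z
        def F(x):
            a=axis(x[3],x[4]);q=(x[:3]+g*a-G)@M
            return np.r_[np.clip(f(x),-.02,.02)/.002, q[1]/.002*5, np.degrees(x[4]-az)/3*5, q[0]/.006, q[2]/.006]
        s=least_squares(F,x0,loss='soft_l1',x_scale=[.01,.01,.01,.1,.1])
        if best is None or s.cost<best.cost: best=s
    x=best.x;a=axis(x[3],x[4])
    print(n,m.sum(),'tilt',np.degrees(x[3]).round(1),'az',np.degrees(x[4]).round(1),'base',x[:3].round(4),'base-TCP',(x[:3]-o['tool_pos']).round(4),'captop',(x[:3]+.084*a).round(4),'med|r|',np.median(abs(f(x))).round(4))
    return im,x,m
if __name__=="__main__":
    import sys
    for n in("scene","top"):
        try:
            im,x,m=fit(n)
        except Exception as e: print(n,e);continue
        a=axis(x[3],x[4]);p=proj(n,np.array([x[:3],x[:3]+.084*a])).round().astype(int)
        print(p.tolist())
        im=im.copy();im[m]=im[m]//2+np.array([60,60,0],np.uint8);cv2.line(im,tuple(map(int,p[0])),tuple(map(int,p[1])),(0,255,0),1)
        c=p.mean(0).astype(int);x0=max(0,c[0]-60);y0=max(0,c[1]-45)
        cv2.imwrite(f"pics/fit_{n}_{sys.argv[1]}.png",cv2.resize(im[y0:y0+90,x0:x0+120],None,fx=6,fy=6,interpolation=cv2.INTER_NEAREST))
E
python3 fit.py a
```

```text
scene 361 tilt 24.0 az 168.7 base [0.5648 0.1706 0.1233] base-TCP [ 0.0249 -0.0058 -0.028 ] captop [0.5312 0.1774 0.2   ] med|r| 0.0006
[[228, 197], [234, 179]]
top 0 tilt 15.0 az 168.9 base [0.5534 0.1737 0.1195] base-TCP [ 0.0138 -0.0027 -0.0312] captop [0.5321 0.1778 0.2006] med|r| nan
[[227, 200], [223, 208]]
  return _methods._mean(a, axis=axis, dtype=dtype,
  ret = ret.dtype.type(ret / rcount)
```

```bash
ls pics
```

```text
fit_scene_a.png
fit_top_a.png
s1.png
s2.png
s3.png
s4.png
s5.png
s6.png
s7.png
s8.png
scc.png
scene0.npy
scene0.png
scene9.npy
scene9.png
scene9c.png
t5.png
top0.npy
top0.png
top9.npy
top9.png
top9c.png
topc.png
```

View pics/fit_scene_a.png

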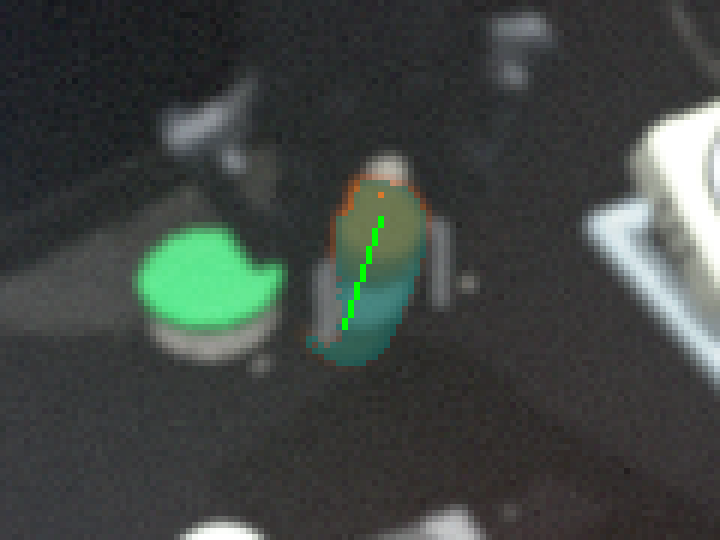

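```bash
python3 - <<'E'
from fit import *
o=ctrl.get_obs()
for k in range(2):
    im,x,m=fit("scene",tilt=27)
    d=ctrl.get_image("scene")[1];vv,uu=np.mgrid[:384,:512];W=world("scene",uu,vv,d=d)
    a=axis(x[3],x[4]);P=W[m]
    h=(P-x[:3])@a;v=P-x[:3]-np.outer(h,a);r=np.linalg.norm(v,axis=1)
    s=(h>.080)&(r<.011);Q=P[s];c=Q.mean(0);n=np.linalg.svd(Q-c)[2][2];n*=np.sign(n[2])
    print(s.sum(),'cap tilt',np.degrees(np.arccos(n[2])),'az',np.degrees(np.arctan2(n[1],n[0])),'off',(c-x[:3])@a)
    # visible body line: points on body, fit free (no priors)
    f=lambda y:np.clip(sdf(P,y[:3],axis(y[3],y[4])),-.02,.02)/.002
    y=least_squares(f,x,loss='soft_l1',x_scale=[.01,.01,.01,.1,.1]).x;print('free',np.degrees(y[3:]),y[:3])
    for t in(20,24,28,32):
        def ft(z):
            return f(np.r_[z,np.radians(t),np.radians(168.9)])
        q=least_squares(ft,x[:3],loss='soft_l1');print(t,q.cost.round(2),q.x.round(4))
E
```

```text
scene 365 tilt 23.8 az 168.7 base [0.5643 0.1703 0.1226] base-TCP [ 0.0246 -0.0061 -0.0279] captop [0.531  0.1769 0.1994] med|r| 0.0006
86 cap tilt 22.59490109644585 az 167.2652808774384 off 0.08363556881727373
free [ 23.60269677 168.12203399] [0.56430392 0.1699764  0.12250899]
20 123.07 [0.5616 0.1707 0.1215]
24 90.37 [0.5646 0.1702 0.1227]
28 126.88 [0.5673 0.1698 0.1239]
32 195.6 [0.5694 0.169  0.1254]
scene 366 tilt 23.9 az 168.7 base [0.5647 0.1702 0.1231] base-TCP [ 0.0246 -0.0061 -0.0278] captop [0.5313 0.1769 0.1999] med|r| 0.0006
88 cap tilt 24.44722237861822 az 171.1851027698407 off 0.08410247382506243
free [ 23.97003149 167.53466333] [0.56496306 0.16989768 0.12338488]
20 125.14 [0.562  0.171  0.1223]
24 85.81 [0.5651 0.1704 0.1234]
28 117.16 [0.5677 0.17   0.1245]
32 183.71 [0.5699 0.1693 0.1259]
```

Three estimates (full fit, cap-face plane and unconstrained fit) agree on a tilt of about 24°. That would pass with little margin, so I'll push back against the edge for 6° more.

{"method": "drive_tool", "body": {"commands": "1 0.8 0 -0.1 0;1 1.6 0 -0.1 0;1 2.2 0 -0.1 0;1 2.5 0 -0.1 0;1 2.5 0 -0.1 0;1 2.5 0 -0.1 0;1 2.5 0 0.1 0;1 2.5 0 0.2 0"}}

```text
t: 11.03
tool_pos: [0.5352, 0.1785, 0.0554]
tool_rot: [-2.126, 0.204, 2.113]
contact_force: [8.0, -2.4, -3.7]
opening: 0.033
```

```bash
python3 d.py 0.529 0.1795 0.0565
```

```text
t 11.0333 pos [0.5352 0.1785 0.0554] az_y -101.06 xaxis [ 0.006  0.001 -1.   ] q [ 0.19  0.08  1.89 -0.    1.16  1.95] F [ 8.  -2.4 -3.7] open 0.033
units [-0.028  0.004  0.158]
```

{"method": "drive_tool", "body": {"commands": "1 0 0 0.08 0;1 0 0 0.16 0;1 0 0 0.25 0;1 0 0 0.25 0;1 0 0 0.25 0"}}

```text
t: 11.45
tool_pos: [0.5281, 0.1802, 0.0573]
tool_rot: [-2.133, 0.203, 2.106]
contact_force: [6.1, -1.8, 0.7]
opening: 0.0327
```

{"method": "drive_tool", "body": {"commands": "1 -0.2 0 -0.15 0;1 -0.6 0 -0.3 0;1 -1.2 0 -0.3 0;1 -2 0 -0.3 0;1 -2.5 0 -0.3 0;1 -2.5 0 -0.3 0;1 -2.5 0 -0.3 0;1 -2.5 0 -0.3 0"}}

```text
t: 12.12
tool_pos: [0.5345, 0.1777, 0.1523]
tool_rot: [-2.119, 0.205, 2.121]
contact_force: [0.5, -0.7, -2.1]
opening: 0.0326
```

```bash
python3 d.py 0.5 0.2 0.2;python3 fit.py b 2>/dev/null
```

```text
t 12.1167 pos [0.5345 0.1777 0.1523] az_y -101.06 xaxis [-0.001 -0.    -1.   ] q [ 0.19 -0.03  1.83  0.    1.34  1.95] F [ 0.5 -0.7 -2.1] open 0.0326
units [-1.192 -0.382  0.956]
scene 320 tilt 29.4 az 168.9 base [0.5646 0.171  0.1269] base-TCP [ 0.0301 -0.0067 -0.0254] captop [0.5242 0.1789 0.2001] med|r| 0.0007
[[228, 196], [235, 181]]
top 0 tilt 15.0 az 168.9 base [0.5478 0.1749 0.1201] base-TCP [ 0.0138 -0.0027 -0.0312] captop [0.5265 0.1791 0.2013] med|r| nan
[[226, 202], [223, 210]]
```

View pics/fit_scene_b.png

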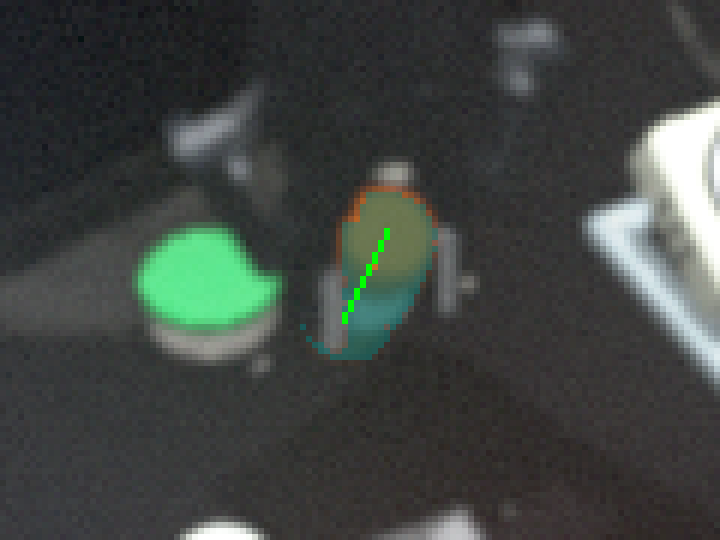

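The tilt is now 29.4° at azimuth 169°, matching the window. Carrying the jar to the reader.

```bash
python3 d.py 0.512 -0.040 0.149
```

```text
t 12.2167 pos [0.5339 0.1775 0.1508] az_y -101.06 xaxis [-0.004 -0.001 -1.   ] q [ 0.19 -0.03  1.83  0.    1.34  1.95] F [-0.7  0.1 -2.2] open 0.0327
units [ 0.051  5.441 -0.506]
```

{"method": "drive_tool", "body": {"commands": "1 -0.4 0.2 0 0;1 -0.8 0.6 0 0;1 -1 1.2 0 0;1 -1 1.9 -0.1 0;1 -1 2.6 -0.2 0;1 -1 3.3 -0.3 0;1 -1 3.9 -0.4 0;1 -1 4.3 -0.5 0"}}

```text
t: 12.88
tool_pos: [0.5206, 0.0032, 0.1909]
tool_rot: [-2.116, 0.207, 2.123]
contact_force: [-0.2, -0.2, -2.3]
opening: 0.0328
```

{"method": "drive_tool", "body": {"commands": "1 0 0.4 0 0;1 0 0.75 0 0;1 0 1 0 0;1 0 1.1 0 0;1 0 1.1 0 0;1 0 1.1 0 0;1 0 1.1 0 0"}}

```text
t: 13.47
tool_pos: [0.5135, -0.0375, 0.1926]
tool_rot: [-2.12, 0.204, 2.121]
contact_force: [0.0, -0.3, -3.2]
opening: 0.0327
```

```bash
python3 d.py 0.512 -0.040 0.149; python3 fit.py c 2>/dev/null; python3 - <<'E'
from h import *
im,d=ctrl.get_image("scene");cv2.imwrite("pics/s10.png",cv2.resize(im[80:240,200:400],None,fx=3.7,fy=3.7,interpolation=cv2.INTER_CUBIC))
E
```

```text
t 13.4667 pos [ 0.5135 -0.0375  0.1926] az_y -101.02 xaxis [-0.  0. -1.] q [-0.22 -0.19  1.91  0.    1.42  1.55] F [ 0.  -0.3 -3.2] open 0.0327
units [1.091 0.07  0.024]
scene 304 tilt 29.5 az 168.3 base [ 0.5434 -0.0448  0.1672] base-TCP [ 0.0299 -0.0073 -0.0255] captop [ 0.5028 -0.0364  0.2403] med|r| 0.0006
[[310, 148], [324, 131]]
top 0 tilt 15.0 az 169.0 base [ 0.5273 -0.0401  0.1616] base-TCP [ 0.0137 -0.0027 -0.0312] captop [ 0.506  -0.036   0.2427] med|r| nan
[[309, 208], [312, 217]]
```

View pics/s10.png

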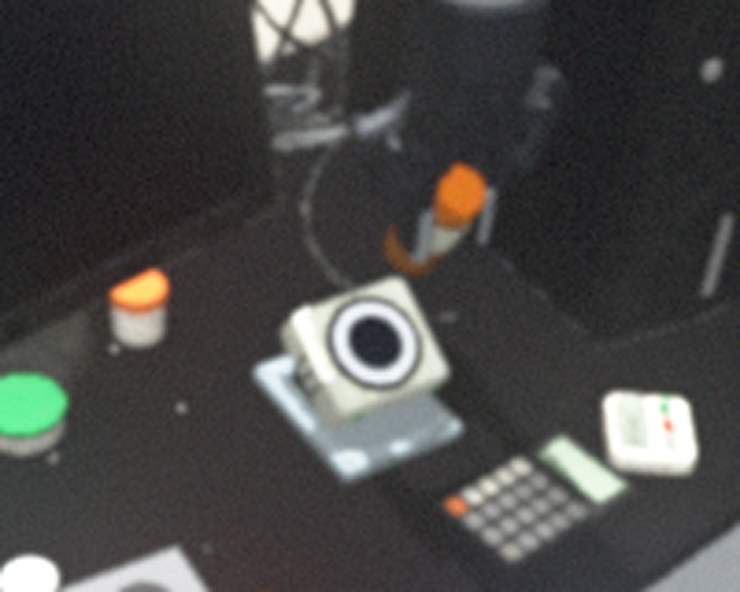

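View pics/fit_scene_c.png

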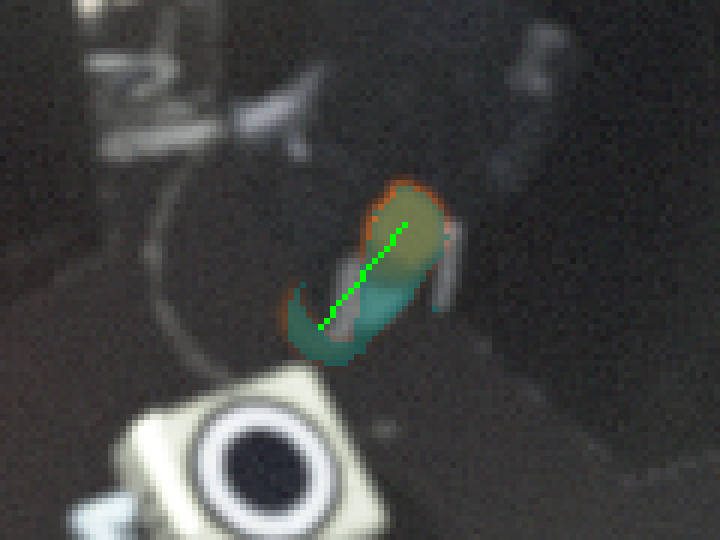

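{"method": "drive_tool", "body": {"commands": "1 0.3 0.05 0.02 0;1 0.6 0.05 0.02 0;1 0.9 0.05 0.02 0;1 1.07 0.05 0.02 0;1 1.07 0.05 0.02 0;1 1.07 0.05 0.02 0;1 1.07 0.05 0.02 0;1 1.07 0.05 0.02 0"}}

```text
t: 14.28
tool_pos: [0.5129, -0.0401, 0.1509]
tool_rot: [-2.122, 0.206, 2.119]
contact_force: [-0.6, 0.3, -2.5]
opening: 0.0329
```

{"method": "drive_tool", "body": {"commands": "1 0 0 0 0;1 0 0 0 0;1 0 0 0 0"}}

```text
t: 14.53
tool_pos: [0.5126, -0.04, 0.1506]
tool_rot: [-2.121, 0.205, 2.119]
contact_force: [0.0, 0.0, -2.6]
opening: 0.0327
```

```bash
python3 d.py 0.512 -0.040 0.149; python3 fit.py d 2>/dev/null; python3 - <<'E'
from fit import *
im,x,m=fit("scene")
n=axis(np.radians(30),np.radians(168.8));w=np.array([.5714,-.0524,.072]);v=x[:3]-w
xx=np.cross(np.cross(n,[0,0,1.]),n);xx/=np.linalg.norm(xx);yy=np.cross(n,xx)
print('window frame z,slope,lat',v@n,v@xx,v@yy,'angle',np.degrees(np.arccos(axis(x[3],x[4])@n)))
cv2.imwrite("pics/s11.png",cv2.resize(im[80:300,150:400],None,fx=2.7,fy=2.7,interpolation=cv2.INTER_CUBIC))
print(ctrl.get_obs()['dq'])
E
```

```text
t 14.5333 pos [ 0.5126 -0.04    0.1506] az_y -101.07 xaxis [ 0.001 -0.    -1.   ] q [-0.22 -0.15  1.95  0.    1.34  1.54] F [ 0.   0.  -2.6] open 0.0327
units [0.039 0.003 0.015]
scene 277 tilt 29.3 az 167.7 base [ 0.5422 -0.0473  0.1254] base-TCP [ 0.0296 -0.0073 -0.0252] captop [ 0.502  -0.0386  0.1986] med|r| 0.0007
[[310, 162], [323, 147]]
top 0 tilt 15.0 az 168.9 base [ 0.5262 -0.0427  0.1193] base-TCP [ 0.0137 -0.0027 -0.0312] captop [ 0.5049 -0.0385  0.2004] med|r| nan
[[309, 208], [311, 217]]
scene 279 tilt 29.5 az 168.0 base [ 0.5421 -0.0474  0.1253] base-TCP [ 0.0297 -0.0074 -0.0251] captop [ 0.5017 -0.0388  0.1984] med|r| 0.0007
window frame z,slope,lat 0.0609754227084711 0.0009068507831595593 -0.0007427511034265861 angle 0.6400273289750313
[2.50778184e-04 1.97080968e-03 1.18932394e-03 8.20054732e-04
 2.08346769e-05 6.78377149e-04]
```

View pics/s11.png

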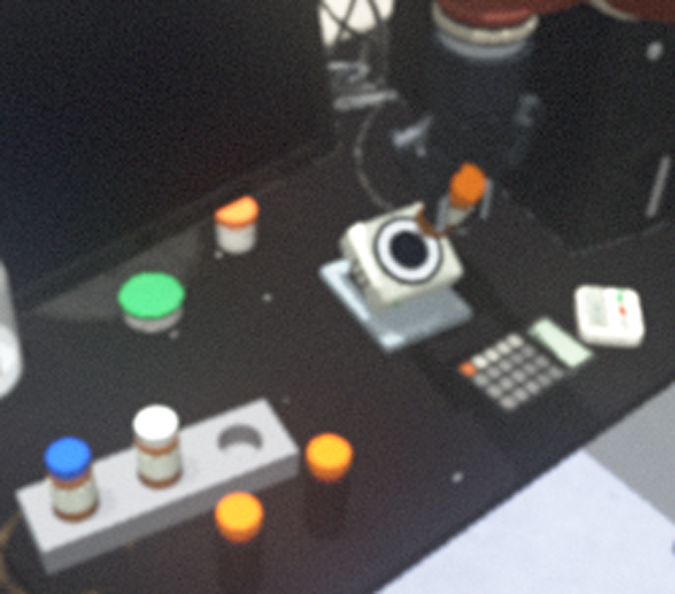

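View pics/fit_scene_d.png

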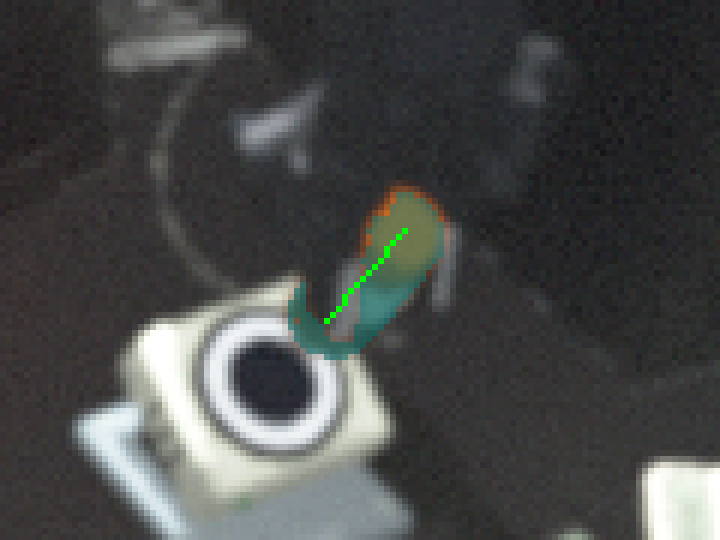

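The jar is 61 mm from the glass, under 1 mm off the window axis and within 1° of square. The arm is still and the bystanders look undisturbed. Handing in.

```bash
python3 -c "
from station import ctrl
print(ctrl.finish_job())"
```

```text
the job is handed in; nothing more can be done
None
```

I pressed the orange cap home in the rack and lifted that jar out. I then handed in with it held in the gripper, base towards the reader window. No verdict was reported, so what follows rests on my own checks.

- **Cap:** while pressing, the force rose to 21 N with no further travel. The cap top then measured 0.0889 m above the bench, against 0.089 m for fully home. Just before carrying the jar over, the fit of the cap height was still consistent with home.
- **Tilt:** the drive cannot tilt the tool, so I pivoted the jar in the fingers against the rack's back edge. The first push gave about 24°, so I pushed again to reach about 29.5°.
- **Final pose:** by a depth fit from the scene camera, the base is 61 mm from the glass, within 1 mm of the window's axis and within 1° of square to it. The arm was still at about 14.5 s, and the wrist force was steady at about the jar's weight plus offset.
- **Bystanders:** in the last picture the other two jars, timer, calculator and septa pot looked unmoved; I did not re-measure them.
- **Limits of the checks:** the top camera could not see the jar under the gripper, so the final pose comes from the scene camera alone. The two cameras differed by about 2 mm on the window's centre and 1° on its direction.

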